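# Warm the honey jar for glazing

## Robot

A 7-joint arm with a two-finger parallel gripper is mounted at the origin on a cart in front of the work surface, level with it; the furniture and walls round the work are solid. World frame = base frame: x ahead of the robot, y to its left, z up, the work surface at z = 0. Lengths are in m, angles in rad, forces in N, time in s.
With the tool pointing down it reaches from about 0.425 to 0.925 m from the base axis. Payload 6.8 kg.
Tool frame: the origin (TCP) lies on the centre line of the jaws, within the pads' length; the fingertips stand 25 mm ahead of it and the grasp point (between the pads) lies 6 mm ahead of it; z points along the fingers, y is the line along which they close (so a half turn about z gives the same grasp; the last joint's range is limited). The gripper opens to 85 mm and grips with 20 to 120 N. Pads are 22 mm wide; open, the fingers measure 114 mm over their backs; the gripper's body (76 mm by 85 mm) begins 54 mm behind the grasp point. The pads swing forward as they close: fully open they stand 13 mm farther back than shut.
Start: joints at [1.064, 0.477, 0.022, 1.555, -0.011, 1.109, -0.083], TCP at [0.262, -0.622, 0.256] pointing down, gripper open.
Joint ranges: [-2.96, 2.96], [-0.34, 2.1], [-1.41, 1.46], [0.24, 2.44], [-1.37, 4.51], [0.17, 1.92], [-2.96, 2.96]. Speed limits (rad/s): [2.39, 2.39, 3.14, 3.14, 3.14, 3.14, 3.14].

## Interface

Orientations are given as a rotation vector (axis times angle).
In Python, from bench import telemetry, grab_frame, job gives the robot as it stands.
- The arm moves only by the tool apply_moves, never from a script. Its argument "rows" is a list of rows, each a list of 2 entries, a list of its own where there are three numbers: the shift along the tool's x, y, z each as a share of 250 mm, from -1 to 1, then the turn, a rotation vector about the tool's x, y, z each as a share of pi rad, from -1 to 1. A call has 1 to 10 rows; each row is the pose to reach, as a shift and turn from the pose commanded when the call began, along the tool's axes at that moment, turning the shorter way round; what a row does not reach only later rows make up. A row lasts 1/8 s, in which the tool goes at most 62.5 mm and 10.7 degrees, less where a joint would pass 70% of its speed; a pose out of reach is approached as far as the arm can. A call with a number of a shift or a turn outside -1 to 1 is refused whole. A call with a gripper value outside its range is refused whole. "jaw" is the gripper's target within -1 to 1 (fully open at 1, half-way at 0, shut at -1), set as the call begins (left out, the last holds). The fingers move at their own pace and stop on an object; "newtons" is the grip in N (left out, the last holds). Time passes only in rows, so rows that repeat a pose let the fingers close. It gives the time, the measured TCP pose, the force, the opening and the grip force at its end, in the units of the state.
- telemetry.get_obs(): the state, without advancing time (a new reading comes with each control period).
- grab_frame(name): name is "side" or "top"; returns a dict with "frame" (400x640x3 uint8, red, green, blue), "vertical_fov" (degrees; the focal length in pixels is half the picture's height over the tangent of half this angle, whatever the lens; pixels are square), "cx", "cy" (the principal point, pixels), "origin" and "attitude" of the camera in the world. Camera axes: x right, y up, looking along -z (the intrinsics and any distortion apply to the point x, -y, -z); pixel columns grow to the right and rows downward; lengths in m; the calibration is good to about 2 mm. A picture is of the moment at which its call begins. There is no depth.
- job.hand_in(): hands the job in; it is judged then, once.
The state is a dict: "clock": time; "joints": joint angles; "qvel": joint speeds; "tau": joint torques, N m; "tcp_pos": TCP position; "orientation": TCP orientation; "contact_force": force on the tool from outside, world axes, zero at the start; "moment": the same for the moment, N m; "grip_width": finger opening in m; "gripper_force": force on a finger pad.
Only numpy, scipy, OpenCV 4.12 (cv2) and the standard library are available. Lean on these libraries where they do the work, as an engineer would, in place of code of your own. Each camera call takes 0.05 s, during which the arm holds its last target. There are 200 camera calls.

## Task

Get the honey ready for glazing on the warming plate: push the honey jar (the shorter of the two jars on its deck) gently along the deck until it stands wholly on the dark round heating disc, turn the flat ribbed dial with a fingertip resting on its face until it clicks in at heat three (pointer at the three-bar mark), and press the rocker switch on. Slide the jar with the outside of the fingers only, never squeeze or lift it, and leave the jam jar and everything else standing where it is.

Things in the scene. Friction and masses are not known exactly. Their poses are not given: they have to be found in the camera images.
- warmer: Low aluminium box, 250 mm deep (x), 340 wide (y), fixed; flat top 50 mm above the counter. Origin: centre of its underside; x to its back (away from the robot, up to 0.18 rad askew), y to its left. Front 120 mm: black control strip, dial right, rocker left. Behind: steel deck, x 0 to +116 mm, with a lip 9 mm high at back and sides (inner sides at y +-161 mm) and a bead 5 mm high in front.
- hot_spot (a point): Centre of the heating disc, on the deck's surface, 50 mm above the counter. The disc is a dark circle of 104 mm diameter in a thin trim ring, flush with the deck, in the middle of it; a jar stands on either side. In the warmer's frame: x +58 mm, y 0.
- dial_center (a point): Centre of the dial's face, on its upright axis; warmer's frame x -70, y -75 mm. Grey disc, 84 mm diameter; its flat, grippy face (radial ribs from 20 to 41 mm off the axis, smooth black hub inside) stands only 4 mm out of the panel, 54 mm above the counter, and does not sink. Press a fingertip on it about 30 mm off the axis with 6 N or more and sweep round. White pointer line from 9 to 41 mm.
- heat_dial (a joint): Angle of the dial, rad, growing clockwise seen from above. Clicks in at heat one 0, two 0.698, three 1.396, four 2.094; one to four white bars on the panel mark them: 60 and 20 degrees left, then 20 and 60 right of the warmer's +x. A sprung ball holds it: about 0.06 N m (2 N at 30 mm) gets it over; let go between clicks it falls into the nearer one. Starts at heat one or two.
- rocker (a joint): Angle of the rocker switch, rad: 0 off (front end down), 0.30 on (back end down). Past the middle it snaps over by itself and stays; about 4 N on its raised end moves it.
- rocker_on_end (a point): Point on top of the rocker's back end (white bar), 15 mm behind its pivot; press here straight down to switch on. The rocker is black, 44 mm long (along the warmer's x), 26 mm wide, in a grey frame, pivot at x -66, y +105 mm in the warmer's frame. Off, this point is about 7 mm over the panel (57 mm above the counter); it goes down about 4.5 mm.
- honey: Honey jar, the shorter jar on the deck: nearly round, 58 x 62 mm and 86 mm high with its lid, 0.25 to 0.5 kg. Origin: centre of its underside; z up. Starts on the deck about 105 mm to the left or right of the disc's centre.
- jam: Jam jar, the taller jar, 66 mm across and 100 mm high, on the other side of the disc. Origin: centre of its underside. Stays where it is.
- greenjuice_1: Green juice bottle, 41 mm across and 125 mm high, on the counter to the right. Origin: centre of its underside. Stays.
- greenjuice_2: Another such bottle beside it. Origin: centre of its underside. Stays.
- price_card: Small card stand, 45 x 88 x 68 mm high, on the counter to the right of the plate. Origin: centre of its underside. Stays.
- wood_dish: Round wooden dish, 111 mm across and 27 mm high, on the counter to the left. Origin: centre of its underside. Stays.
- spoon: Teaspoon, 132 x 26 x 9 mm, on the counter to the left. Origin: centre of its underside. Stays.
Not all that is in view belongs to the job. Leave any purple or red look-alike of the honey alone.

How it is judged:
At the end, for the whole second after the job is handed in: The honey jar stands upright and at rest on the deck, its centre within 22 mm of the disc's centre (wholly on the disc); the dial rests in the click of heat three (1.28 to 1.52 rad); the rocker is on (over 0.24 rad) (horizontal distance between honey and hot_spot below 0.022 m and angle between honey's own z axis and vertical below 0.06 rad and linear speed of honey below 0.01 m/s and z of honey in the frame of warmer below 0.056 m and value of joint heat_dial between 1.28 and 1.52 rad and value of joint rocker above 0.24 rad); the robot touches nothing.
It fails at once if the honey jar is lifted off the deck (underside more than 10 mm above it) (z of honey in the frame of warmer above 0.06 m).
It fails at once if the honey jar is tipped by more than 17 degrees (angle between honey's own z axis and vertical above 0.3 rad).
It fails at once if the honey jar is squeezed or rammed by the fingers (over 20 N) (contact force between the fingers and honey above 20 N).
It fails at once if another thing is shifted by more than 25 mm (distance of any of jam, greenjuice_1, greenjuice_2, price_card, wood_dish, spoon from where it was at the start of the episode above 0.025 m).
It fails at once if a jar or bottle is knocked over (angle between any of jam, greenjuice_1, greenjuice_2's own z axis and vertical above 0.3 rad).
It also fails if it takes over 72 s, if anything falls off the work surface, if the arm or the gripper's body presses on something with over 40 N, if the wrist force passes 120 N, or if a joint passes its speed limit or range.

## Working session

There is one attempt and no reset: what is moved stays moved. The work goes in short steps, Python scripts to look and compute and a tool call to move; the robot and the scene stay as the last step left them, time stands still between calls to the robot, and variables do not carry over. Pictures are saved under pics/ and viewed, at most 10 in all, crops included, and the job is handed in when it is done.

Besides the shell and the picture viewer there is one more tool, called by a JSON object that holds its "fn" and its "kwargs", one argument or row to a line. apply_moves: Moves the arm, as the interface text tells. Its arguments: {"type":"object","properties":{"rows":{"type":"array"},"jaw":{"type":"number"},"newtons":{"type":"number"}},"required":["rows"]}

```bash
mkdir -p pics; ls; python3 - <<'E'
from bench import telemetry, grab_frame
import cv2,numpy as np
o=telemetry.get_obs();print(o)
for n in("top","side"):
    f=grab_frame(n);print({k:v for k,v in f.items() if k!="frame"})
    cv2.imwrite(f"pics/{n}0.png",f["frame"][:,:,::-1])
E
```

```text
pics
{'clock': 0.0, 'joints': array([ 1.0638865 ,  0.47776829,  0.02236346,  1.55644767, -0.01146382,
        1.10928744, -0.08309853]), 'qvel': array([ 0.00095846,  0.00086016,  0.00019491,  0.00121858,  0.00091919,
       -0.00121392, -0.00088432]), 'tau': array([-9.59926329e-04, -5.96458876e+01,  1.60729095e+00, -2.81206173e+01,
        1.23555015e-02,  9.43624880e-03,  3.66194934e-05]), 'tcp_pos': array([ 0.26187544, -0.62154547,  0.25534907]), 'orientation': array([-3.07766470e+00, -6.21996120e-01,  8.20213432e-04]), 'contact_force': array([ 0.11812981, -0.14787995, -0.17458559]), 'moment': array([-0.02000398,  0.01537233,  0.04112328]), 'gripper_force': 0.0, 'grip_width': 0.0856186151547821}
{'vertical_fov': 44.7142290744345, 'cx': 321.94929636891834, 'cy': 206.75973735300656, 'origin': array([0.44770792, 0.02275324, 1.5055493 ]), 'attitude': array([ 0.03697979, -0.03701927, -1.5618608 ])}
{'vertical_fov': 52.66324794207129, 'cx': 308.892043819923, 'cy': 198.203183013829, 'origin': array([0.11416298, 0.75873794, 0.73926805]), 'attitude': array([ 0.28157353, -1.15651285, -2.37689465])}
```

View pics/top0.png

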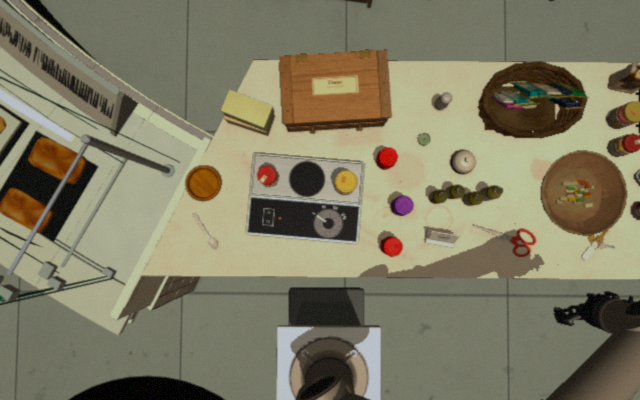

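View pics/side0.png

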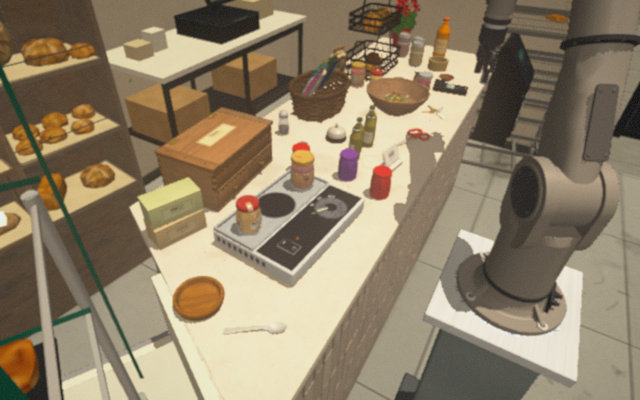

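```bash
cat > h.py <<'E'
import numpy as np,cv2
from scipy.spatial.transform import Rotation as R
C={"top":(44.7142290744345,321.94929636891834,206.75973735300656,[0.44770792,0.02275324,1.5055493],[0.03697979,-0.03701927,-1.5618608]),
"side":(52.66324794207129,308.892043819923,198.203183013829,[0.11416298,0.75873794,0.73926805],[0.28157353,-1.15651285,-2.37689465])}
def prj(n,p):
    v,cx,cy,o,a=C[n];f=200/np.tan(np.radians(v/2))
    c=(np.atleast_2d(p)-o)@R.from_rotvec(a).as_matrix()
    return np.c_[cx+f*c[:,0]/-c[:,2],cy-f*c[:,1]/-c[:,2]]
def ray(n,uv,z):
    v,cx,cy,o,a=C[n];f=200/np.tan(np.radians(v/2));uv=np.atleast_2d(uv)
    d=np.c_[(uv[:,0]-cx)/f,-(uv[:,1]-cy)/f,-np.ones(len(uv))]@R.from_rotvec(a).as_matrix().T
    return o+d*((z-np.array(o)[2])/d[:,2:])
def crop(src,dst,x,y,w,h,s):
    im=cv2.imread(src)[y:y+h,x:x+w];cv2.imwrite(dst,cv2.resize(im,None,fx=s,fy=s,interpolation=cv2.INTER_CUBIC))
E
python3 - <<'E'
from h import *
crop("pics/top0.png","pics/tc.png",240,145,130,100,6)
crop("pics/side0.png","pics/sc.png",210,140,160,140,4)
E
```

```text
(no output)
```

View pics/tc.png

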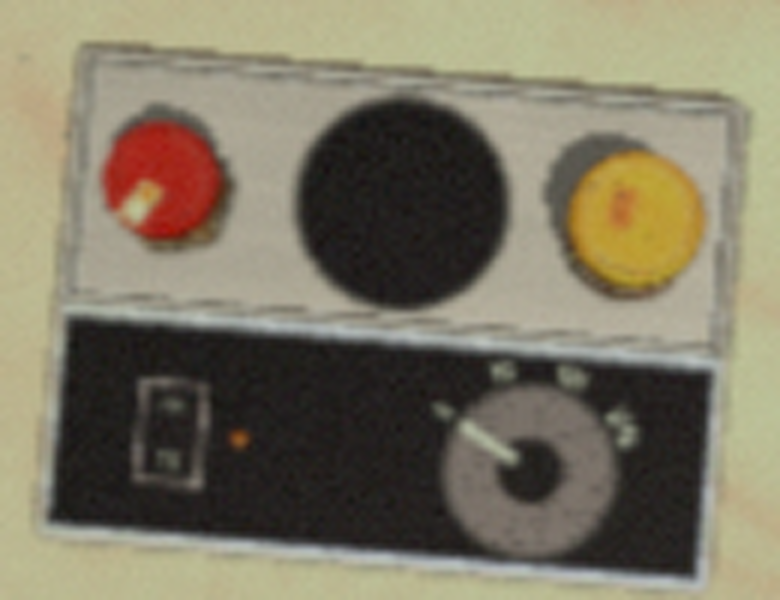

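View pics/sc.png

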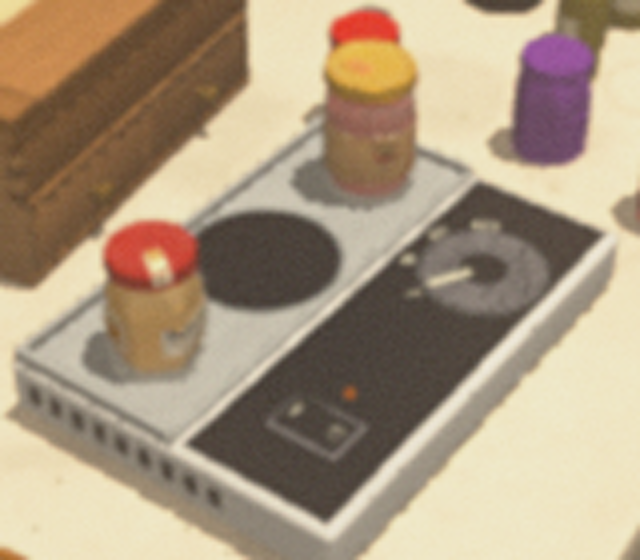

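```bash
python3 - <<'E'
from h import *
np.set_printoptions(precision=4,suppress=True)
T=lambda x,y:((x+.5)/6-.5+240,(y+.5)/6-.5+145)
S=lambda x,y:((x+.5)/4-.5+210,(y+.5)/4-.5+140)
for nm,t,s,z in [("disc",T(402,203),S(265,260),.05),("dial",T(530,470),S(488,270),.054),("rockframe",T(171,433),S(318,425),.05),("honeylid",T(162,181),S(151,250),.136),("jamlid",T(638,219),S(370,68),.15),
 ("rockback",T(172,405),S(294,410),.057),("BL",T(80,47),S(18,352),.055),("BR",T(742,102),S(325,122),.055),("FL",T(42,530),S(328,520),.05),("FR",T(700,583),S(614,235),.05)]:
    print(nm,t,ray("top",t,z)[0],ray("side",s,z)[0])
    
d=ray("top",T(402,203),.05)[0];k=ray("top",T(530,470),.054)[0]
v=k-d; yaw=np.arctan2(v[1],v[0])-np.arctan2(-75,-128);print("yaw",yaw,np.hypot(v[0],v[1]))
E
```

```text
disc (306.5833333333333, 178.41666666666666) [0.6013 0.0699 0.05  ] [0.5974 0.0711 0.05  ]
dial (327.9166666666667, 222.91666666666669) [0.4681 0.0048 0.054 ] [0.4632 0.0059 0.054 ]
rockframe (268.0833333333333, 216.75) [0.4851 0.184  0.05  ] [0.4844 0.1833 0.05  ]
honeylid (266.5833333333333, 174.75) [0.6016 0.1804 0.136 ] [0.5993 0.1846 0.136 ]
jamlid (345.9166666666667, 181.08333333333334) [ 0.5842 -0.0434  0.15  ] [ 0.5808 -0.0354  0.15  ]
rockback (268.25, 212.08333333333331) [0.4988 0.1829 0.057 ] [0.4995 0.186  0.057 ]
BL (252.91666666666666, 152.41666666666666) [0.6777 0.2317 0.055 ] [0.6735 0.231  0.055 ]
BR (363.25, 161.58333333333334) [ 0.6529 -0.0997  0.055 ] [ 0.6462 -0.0819  0.055 ]
FL (246.58333333333334, 232.91666666666669) [0.4362 0.2476 0.05  ] [0.4397 0.2433 0.05  ]
FR (356.25, 241.75) [ 0.4127 -0.0803  0.05  ] [ 0.4088 -0.0778  0.05  ]
yaw -0.07512605952573281 0.14822928334926153
```

```bash
cat >> h.py <<'E'
def to(p,head,pose=None):
    from bench import telemetry
    o=telemetry.get_obs();M=R.from_rotvec(o["orientation"])
    goal=R.from_matrix(np.c_[[np.cos(head),np.sin(head),0],[np.sin(head),-np.cos(head),0],[0,0,-1]])
    s=M.inv().apply(np.array(p)-o["tcp_pos"])/.25;t=(M.inv()*goal).as_rotvec()/np.pi
    print("t",round(o["clock"],2),"pos",o["tcp_pos"].round(4),"F",o["contact_force"].round(1),"q",o["joints"].round(2),"\n  row",s.round(3),t.round(3))
E
python3 - <<'E'
from h import *
to([.32,-.40,.24],.399);to([.449,.029,.20],1.57)
E
```

```text
t 0.1 pos [ 0.262  -0.6216  0.2555] F [-0.6  0.3 -0.2] q [ 1.06  0.48  0.02  1.56 -0.01  1.11 -0.08] 
  row [ 0.558 -0.727  0.063] [-0.  0. -0.]
t 0.1 pos [ 0.262  -0.6216  0.2555] F [-0.6  0.3 -0.2] q [ 1.06  0.48  0.02  1.56 -0.01  1.11 -0.08] 
  row [ 1.7   -2.107  0.225] [-0.    -0.    -0.373]
```

{"fn": "apply_moves", "kwargs": {
  "rows": [
    [[0.8,-0.98,0.1],[0,0,0]],
    [[0.8,-0.98,0.1],[0,0,0]],
    [[0.8,-0.98,0.1],[0,0,0]],
    [[0.8,-0.98,0.1],[0,0,0]],
    [[0.8,-0.98,0.1],[0,0,0]],
    [[0.8,-0.98,0.1],[0,0,0]],
    [[0.8,-0.98,0.1],[0,0,0]]
  ],
  "jaw": -1,
  "newtons": 20
}}

```text
clock: 0.98
tcp_pos: [0.3512, -0.3188, 0.2313]
orientation: [3.079, 0.623, -0.0]
contact_force: [0.4, -1.3, -0.2]
grip_width: 0.0002
gripper_force: 0.0
```

```bash
python3 -c "
from h import *
to([.449,.029,.20],1.57)"
```

```text
t 0.97 pos [ 0.3512 -0.3188  0.2313] F [ 0.4 -1.3 -0.2] q [ 0.71  0.18 -0.11  2.04  0.03  0.92 -0.59] 
  row [ 0.901 -1.13   0.125] [ 0.     0.    -0.373]
```

{"fn": "apply_moves", "kwargs": {
  "rows": [
    [[0.7,-0.9,0.1],[0,0,-0.05]],
    [[0.7,-0.9,0.1],[0,0,-0.1]],
    [[0.7,-0.9,0.1],[0,0,-0.16]],
    [[0.7,-0.9,0.1],[0,0,-0.22]],
    [[0.7,-0.9,0.1],[0,0,-0.27]],
    [[0.7,-0.9,0.1],[0,0,-0.32]],
    [[0.7,-0.9,0.1],[0,0,-0.373]],
    [[0.7,-0.9,0.1],[0,0,-0.373]],
    [[0.7,-0.9,0.1],[0,0,-0.373]]
  ]
}}

```text
clock: 2.1
tcp_pos: [0.4255, -0.0444, 0.2063]
orientation: [-2.228, -2.215, -0.0]
contact_force: [0.4, 0.3, -0.4]
grip_width: -0.0001
gripper_force: 0.0
```

```bash
python3 -c "
from h import *
to([.449,.029,.10],1.57)"
```

```text
t 2.1 pos [ 0.4255 -0.0444  0.2063] F [ 0.4  0.3 -0.4] q [ 0.4   0.17 -0.49  2.14  0.1   0.85 -0.15] 
  row [0.294 0.092 0.425] [ 0.    -0.    -0.002]
```

{"fn": "apply_moves", "kwargs": {
  "rows": [
    [[0.295,0.09,0.1],[0,0,0]],
    [[0.295,0.09,0.3],[0,0,0]],
    [[0.295,0.09,0.425],[0,0,0]],
    [[0.295,0.09,0.425],[0,0,0]],
    [[0.295,0.09,0.425],[0,0,0]]
  ]
}}

```text
clock: 2.72
tcp_pos: [0.4486, 0.0301, 0.1011]
orientation: [2.223, 2.218, 0.001]
contact_force: [-1.2, -0.9, 0.9]
grip_width: 0.0002
gripper_force: 0.0
```

```bash
python3 - <<'E'
from h import *
from bench import grab_frame
to([.449,.029,.08],1.57)
ims=[]
for n,(x,y,w,h) in {"top":(240,145,130,100),"side":(210,140,160,140)}.items():
    f=grab_frame(n)["frame"][:,:,::-1]
    ims.append(cv2.resize(f[y:y+h,x:x+w],(400,int(h*400/w)),interpolation=cv2.INTER_CUBIC))
h=max(i.shape[0] for i in ims)
cv2.imwrite("pics/p1.png",np.hstack([cv2.copyMakeBorder(i,0,h-i.shape[0],0,0,0) for i in ims]))
E
```

```text
t 2.73 pos [0.4486 0.0301 0.1011] F [-1.2 -0.9  0.9] q [ 0.2   0.38 -0.48  2.18  0.3   0.63 -0.49] 
  row [-0.004  0.002  0.084] [ 0.  0. -0.]
```

View pics/p1.png

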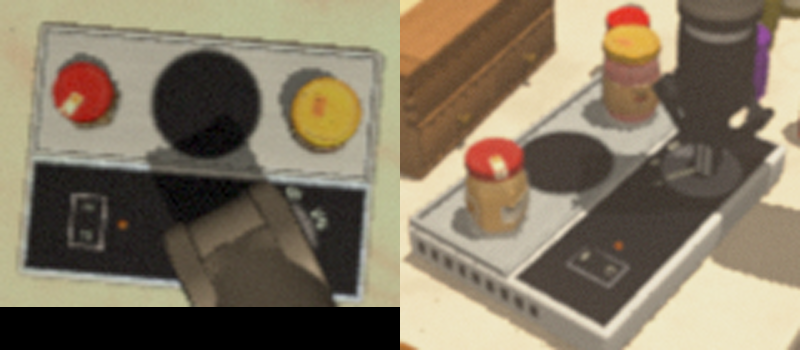

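{"fn": "apply_moves", "kwargs": {
  "rows": [
    [[0,0,0.04],[0,0,0]],
    [[0,0,0.07],[0,0,0]],
    [[0,0,0.08],[0,0,0]],
    [[0,0,0.085],[0,0,0]],
    [[0,0,0.088],[0,0,0]],
    [[0,0,0.088],[0,0,0]]
  ]
}}

```text
clock: 3.58
tcp_pos: [0.4477, 0.0306, 0.0788]
orientation: [2.221, 2.221, -0.001]
contact_force: [-4.6, 0.5, 13.1]
grip_width: -0.0002
gripper_force: 6.6
```

```bash
python3 -c "
import numpy as np
c=np.array([-.0258,.0192])
for d in [9,18,27,36,45,54,63,72,80,82]:
    a=np.radians(d);Q=np.array([[np.cos(a),-np.sin(a)],[np.sin(a),np.cos(a)]]);print(d,((c-Q@c)/.25).round(3),round(d/180,3))"
```

```text
9 [0.011 0.017] 0.05
18 [0.019 0.036] 0.1
27 [0.024 0.055] 0.15
36 [0.025 0.075] 0.2
45 [0.024 0.095] 0.25
54 [0.02  0.115] 0.3
63 [0.012 0.134] 0.35
72 [0.002 0.151] 0.4
80 [-0.01   0.165] 0.444
82 [-0.013  0.168] 0.456
```

{"fn": "apply_moves", "kwargs": {
  "rows": [
    [[0.011,0.017,0.003],[0,0,0.05]],
    [[0.019,0.036,0.003],[0,0,0.1]],
    [[0.024,0.055,0.003],[0,0,0.15]],
    [[0.025,0.075,0.003],[0,0,0.2]],
    [[0.024,0.095,0.003],[0,0,0.25]],
    [[0.02,0.115,0.003],[0,0,0.3]],
    [[0.012,0.134,0.003],[0,0,0.35]],
    [[0.002,0.151,0.003],[0,0,0.4]],
    [[-0.013,0.168,0.003],[0,0,0.456]],
    [[-0.013,0.168,0.003],[0,0,0.456]]
  ]
}}

```text
clock: 4.82
tcp_pos: [0.4896, 0.0262, 0.0787]
orientation: [3.133, 0.212, -0.001]
contact_force: [-7.5, -2.4, 21.4]
grip_width: 0.0
gripper_force: 10.7
```

{"fn": "apply_moves", "kwargs": {
  "rows": [
    [[0,0,-0.05],[0,0,0]],
    [[0,0,-0.15],[0,0,0]],
    [[0,0,-0.15],[0,0,0]]
  ]
}}

```text
clock: 5.2
tcp_pos: [0.4911, 0.0275, 0.1165]
orientation: [-3.134, -0.217, -0.006]
contact_force: [-0.6, -0.3, -1.2]
grip_width: -0.0001
gripper_force: 0.0
```

```bash
python3 - <<'E'
from h import *
from bench import grab_frame
to([.499,.183,.12],1.57)
ims=[]
for n,(x,y,w,h) in {"side":(290,170,80,60)}.items():
    f=grab_frame(n)["frame"][:,:,::-1]
    cv2.imwrite("pics/p2.png",cv2.resize(f[y:y+h,x:x+w],None,fx=8,fy=8,interpolation=cv2.INTER_CUBIC))
E
```

```text
t 5.2 pos [0.4911 0.0275 0.1165] F [-0.6 -0.3 -1.2] q [-0.11  0.37 -0.09  2.1   0.05  0.66 -1.67] 
  row [ 0.117 -0.612 -0.014] [ 0.001 -0.001 -0.456]
```

View pics/p2.png

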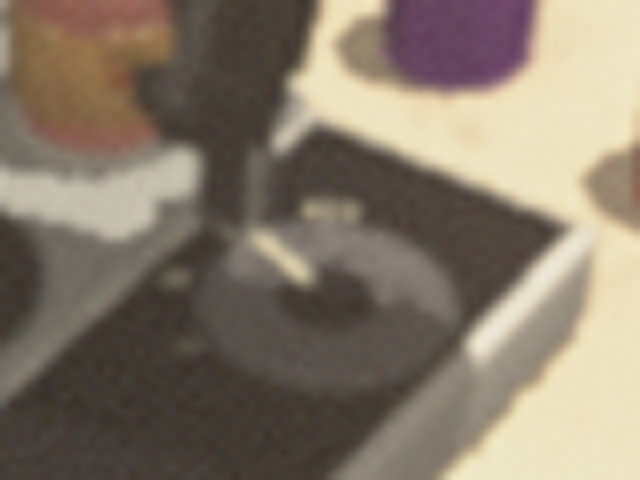

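{"fn": "apply_moves", "kwargs": {
  "rows": [
    [[0.11,-0.61,-0.02],[0,0,0.04]],
    [[0.11,-0.61,-0.02],[0,0,0.065]],
    [[0.11,-0.61,-0.02],[0,0,0.065]],
    [[0.11,-0.61,-0.02],[0,0,0.065]],
    [[0.11,-0.61,-0.02],[0,0,0.065]]
  ]
}}

```text
clock: 5.88
tcp_pos: [0.4955, 0.1807, 0.119]
orientation: [3.138, -0.105, -0.002]
contact_force: [-0.7, -0.2, -0.3]
grip_width: 0.0001
gripper_force: 0.0
```

```bash
python3 - <<'E'
from h import *
from bench import grab_frame
to([.497,.183,.082],-.07)
for n,(x,y,w,h) in {"side":(250,170,120,90)}.items():
    f=grab_frame(n)["frame"][:,:,::-1]
    cv2.imwrite("pics/p3.png",cv2.resize(f[y:y+h,x:x+w],None,fx=6,fy=6,interpolation=cv2.INTER_CUBIC))
print(prj("side",[[.4669+.04*np.cos(-a-.073),.0048+.04*np.sin(-a-.073),.054] for a in np.radians([-60,-20,20,60])]),prj("side",[.4669,.0048,.054]))
E
```

```text
t 5.88 pos [0.4955 0.1807 0.119 ] F [-0.7 -0.2 -0.3] q [-0.41  0.42 -0.07  2.02  0.04  0.71 -2.15] 
  row [ 0.006 -0.01   0.148] [0.    0.    0.001]
[[317.14376782 210.38111972]
 [315.97771866 203.80584096]
 [321.52517439 198.66347497]
 [331.06449289 197.16342816]] [[330.56945189 206.42799802]]
```

View pics/p3.png

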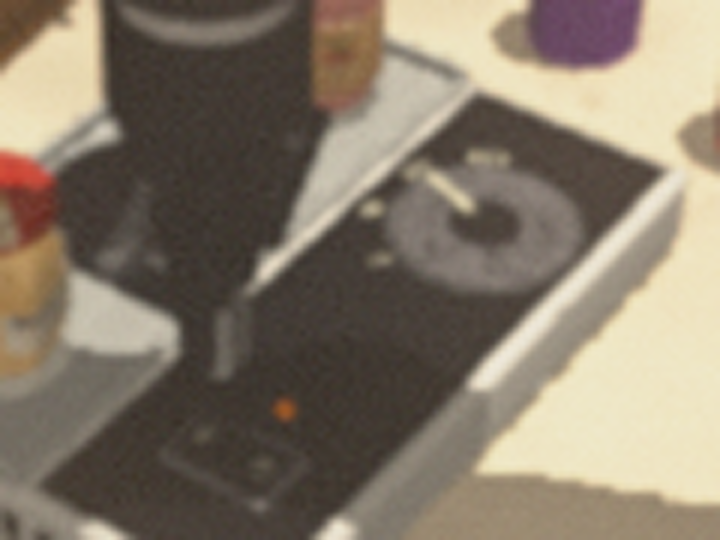

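{"fn": "apply_moves", "kwargs": {
  "rows": [
    [[0.006,-0.01,0.08],[0,0,0]],
    [[0.006,-0.01,0.14],[0,0,0]],
    [[0.006,-0.01,0.15],[0,0,0]],
    [[0.006,-0.01,0.158],[0,0,0]],
    [[0.006,-0.01,0.166],[0,0,0]],
    [[0.006,-0.01,0.166],[0,0,0]]
  ]
}}

```text
clock: 6.68
tcp_pos: [0.4979, 0.1842, 0.079]
orientation: [3.14, -0.104, 0.001]
contact_force: [0.4, -2.0, 6.3]
grip_width: -0.0002
gripper_force: 2.6
```

{"fn": "apply_moves", "kwargs": {
  "rows": [
    [[0,0,0.006],[0,0,0]],
    [[0,0,0.012],[0,0,0]],
    [[0,0,0.012],[0,0,0]]
  ]
}}

```text
clock: 7.05
tcp_pos: [0.4981, 0.1842, 0.0784]
orientation: [3.14, -0.105, 0.002]
contact_force: [-8.0, -5.0, 31.8]
grip_width: 0.0003
gripper_force: 15.1
```

{"fn": "apply_moves", "kwargs": {
  "rows": [
    [[0,0,-0.2],[0,0,0]],
    [[0,0,-0.4],[0,0,0]],
    [[0,0,-0.48],[0,0,0]],
    [[0,0,-0.48],[0,0,0]]
  ]
}}

```text
clock: 7.55
tcp_pos: [0.4986, 0.1851, 0.1972]
orientation: [-3.138, 0.104, -0.006]
contact_force: [0.0, -0.4, -0.8]
grip_width: 0.0001
gripper_force: 0.0
```

```bash
python3 - <<'E'
from h import *
from bench import grab_frame
to([.60,.265,.20],1.57)
E
```

```text
t 7.55 pos [0.4986 0.1851 0.1972] F [ 0.  -0.4 -0.8] q [-0.41  0.31 -0.07  1.96  0.03  0.87 -2.14] 
  row [ 0.384 -0.346 -0.009] [ 0.    -0.001 -0.521]
```

{"fn": "apply_moves", "kwargs": {
  "rows": [
    [[0.38,-0.35,0],[0,0,-0.05]],
    [[0.38,-0.35,0],[0,0,-0.1]],
    [[0.38,-0.35,0],[0,0,-0.16]],
    [[0.38,-0.35,0],[0,0,-0.22]],
    [[0.38,-0.35,0],[0,0,-0.28]],
    [[0.38,-0.35,0],[0,0,-0.34]],
    [[0.38,-0.35,0],[0,0,-0.4]],
    [[0.38,-0.35,0],[0,0,-0.46]],
    [[0.38,-0.35,0],[0,0,-0.52]],
    [[0.38,-0.35,0],[0,0,-0.52]]
  ]
}}

```text
clock: 8.8
tcp_pos: [0.5975, 0.2651, 0.1936]
orientation: [-2.225, -2.215, 0.003]
contact_force: [-0.0, -0.1, 0.7]
grip_width: -0.0002
gripper_force: 0.0
```

```bash
python3 - <<'E'
from h import *
from bench import grab_frame
to([.60,.265,.10],1.57)
ims=[]
for n,(x,y,w,h) in {"top":(240,145,130,100),"side":(210,160,140,125)}.items():
    f=grab_frame(n)["frame"][:,:,::-1]
    ims.append(cv2.resize(f[y:y+h,x:x+w],(400,int(h*400/w)),interpolation=cv2.INTER_CUBIC))
h=max(i.shape[0] for i in ims)
cv2.imwrite("pics/p4.png",np.hstack([cv2.copyMakeBorder(i,0,h-i.shape[0],0,0,0) for i in ims]))
E
```

```text
t 8.8 pos [0.5975 0.2651 0.1936] F [-0.  -0.1  0.7] q [-0.21  0.54 -0.43  1.64  0.25  1.02 -0.72] 
  row [-0.     0.011  0.374] [-0.001  0.    -0.001]
```

View pics/p4.png

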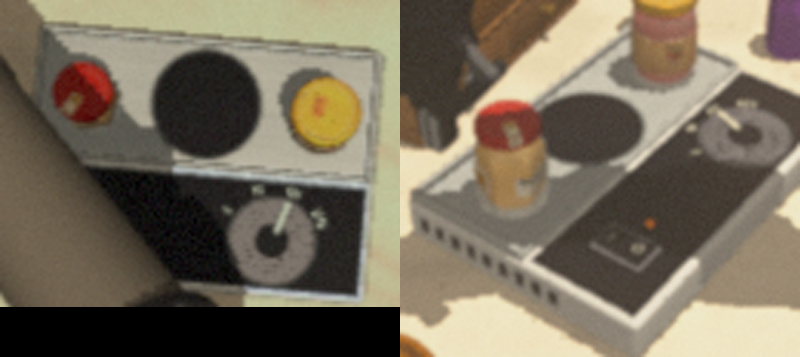

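{"fn": "apply_moves", "kwargs": {
  "rows": [
    [[0,0.012,0.15],[0,0,0]],
    [[0,0.012,0.33],[0,0,0]],
    [[0,0.012,0.374],[0,0,0]],
    [[0,0.012,0.374],[0,0,0]]
  ]
}}

```text
clock: 9.4
tcp_pos: [0.601, 0.2656, 0.1017]
orientation: [-2.226, -2.217, 0.001]
contact_force: [0.6, -0.3, 0.5]
grip_width: 0.0001
gripper_force: 0.0
```

```bash
python3 - <<'E'
from h import *
to([.60,.224,.10],1.57)
E
```

```text
t 9.4 pos [0.601  0.2656 0.1017] F [ 0.6 -0.3  0.5] q [-0.23  0.65 -0.39  1.7   0.31  0.86 -0.76] 
  row [-0.166 -0.003  0.007] [-0.     0.    -0.001]
```

{"fn": "apply_moves", "kwargs": {
  "rows": [
    [[-0.06,-0.003,0.005],[0,0,0]],
    [[-0.11,-0.003,0.005],[0,0,0]],
    [[-0.13,-0.003,0.005],[0,0,0]],
    [[-0.15,-0.003,0.005],[0,0,0]],
    [[-0.165,-0.003,0.005],[0,0,0]],
    [[-0.18,-0.003,0.005],[0,0,0]],
    [[-0.195,-0.003,0.005],[0,0,0]],
    [[-0.21,-0.003,0.005],[0,0,0]],
    [[-0.225,-0.003,0.005],[0,0,0]],
    [[-0.24,-0.003,0.005],[0,0,0]]
  ]
}}

```text
clock: 10.65
tcp_pos: [0.6003, 0.2055, 0.1007]
orientation: [-2.225, -2.218, -0.001]
contact_force: [-0.5, 2.4, 1.3]
grip_width: -0.0001
gripper_force: 1.7
```

```bash
python3 - <<'E'
from h import *
from bench import grab_frame
to([.60,.115,.10],1.57)
f={n:grab_frame(n)["frame"] for n in("top","side")}
# red lid blobs
for n in f:
    im=f[n].astype(int);m=((im[...,0]>110)&(im[...,1]<70)&(im[...,2]<70)).astype(np.uint8)
    k,_,st,ce=cv2.connectedComponentsWithStats(m)
    for i in range(1,k):
        if st[i,4]>60: print(n,st[i],ce[i].round(1),ray(n,ce[i],.136)[0].round(4))
E
```

```text
t 10.65 pos [0.6003 0.2055 0.1007] F [-0.5  2.4  1.3] q [-0.14  0.62 -0.39  1.76  0.31  0.83 -0.68] 
  row [-0.362 -0.     0.003] [ 0.    -0.    -0.001]
top [625 134  15  18 189] [631.9 142.6] [ 0.7021 -0.8549  0.136 ]
top [ 32 138  43  37 429] [ 54.  155.4] [0.6514 0.7833 0.136 ]
top [379 148  18  19 275] [387.6 156.6] [ 0.6563 -0.1617  0.136 ]
top [  2 189  42  36 448] [ 23.1 206.3] [0.5063 0.8655 0.136 ]
top [511 229  24  27 195] [521.3 242.1] [ 0.4179 -0.5381  0.136 ]
top [384 237  18  19 273] [392.2 246.4] [ 0.4026 -0.1754  0.136 ]
side [396   0  14  12  90] [403.2   4.8] [ 0.9526 -1.8706  0.136 ]
side [294 144  15   6  64] [300.5 146.4] [ 0.6236 -0.0982  0.136 ]
side [ 11 350  16  19 145] [ 19.3 359.9] [0.6646 0.6873 0.136 ]
```

{"fn": "apply_moves", "kwargs": {
  "rows": [
    [[-0.016,0,0.003],[0,0,0]],
    [[-0.032,0,0.003],[0,0,0]],
    [[-0.048,0,0.003],[0,0,0]],
    [[-0.064,0,0.003],[0,0,0]],
    [[-0.08,0,0.003],[0,0,0]],
    [[-0.096,0,0.003],[0,0,0]],
    [[-0.112,0,0.003],[0,0,0]],
    [[-0.128,0,0.003],[0,0,0]],
    [[-0.144,0,0.003],[0,0,0]],
    [[-0.16,0,0.003],[0,0,0]]
  ]
}}

```text
clock: 12.0
tcp_pos: [0.6003, 0.1654, 0.1]
orientation: [2.225, 2.218, 0.001]
contact_force: [-0.7, 4.2, 4.6]
grip_width: 0.0
gripper_force: 1.6
```

```bash
python3 - <<'E'
from h import *
from bench import grab_frame
to([.60,.115,.10],1.57)
ims=[]
for n,(x,y,w,h) in {"top":(240,145,130,100),"side":(220,140,140,125)}.items():
    f=grab_frame(n)["frame"][:,:,::-1]
    ims.append(cv2.resize(f[y:y+h,x:x+w],(400,int(h*400/w)),interpolation=cv2.INTER_CUBIC))
h=max(i.shape[0] for i in ims)
cv2.imwrite("pics/p5.png",np.hstack([cv2.copyMakeBorder(i,0,h-i.shape[0],0,0,0) for i in ims]))
E
```

```text
t 12.0 pos [0.6003 0.1654 0.1   ] F [-0.7  4.2  4.6] q [-0.08  0.6  -0.39  1.79  0.3   0.81 -0.62] 
  row [-0.201 -0.    -0.   ] [ 0.    -0.    -0.001]
```

View pics/p5.png

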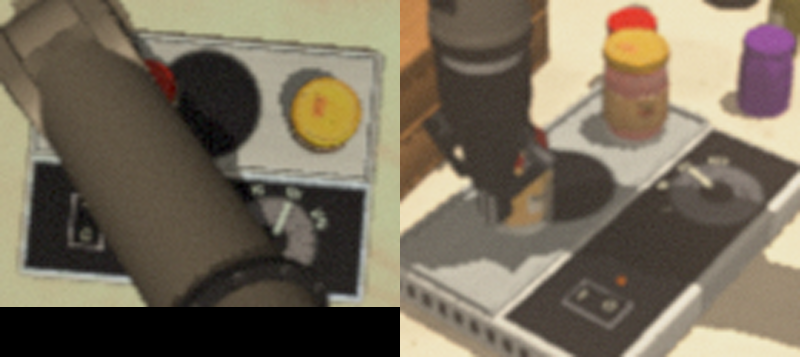

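{"fn": "apply_moves", "kwargs": {
  "rows": [
    [[-0.016,0,0],[0,0,0]],
    [[-0.032,0,0],[0,0,0]],
    [[-0.048,0,0],[0,0,0]],
    [[-0.064,0,0],[0,0,0]],
    [[-0.08,0,0],[0,0,0]],
    [[-0.096,0,0],[0,0,0]],
    [[-0.112,0,0],[0,0,0]],
    [[-0.128,0,0],[0,0,0]],
    [[-0.144,0,0],[0,0,0]],
    [[-0.16,0,0],[0,0,0]]
  ]
}}

```text
clock: 13.35
tcp_pos: [0.6005, 0.127, 0.1007]
orientation: [-2.224, -2.219, -0.004]
contact_force: [-1.6, 9.3, 13.7]
grip_width: -0.0
gripper_force: 1.2
```

{"fn": "apply_moves", "kwargs": {
  "rows": [
    [[-0.013,0,0],[0,0,0]],
    [[-0.026,0,0],[0,0,0]],
    [[-0.038,0,0],[0,0,0]],
    [[-0.038,0,0],[0,0,0]],
    [[0.1,0,0],[0,0,0]],
    [[0.35,0,-0.1],[0,0,0]],
    [[0.6,0,-0.4],[0,0,0]],
    [[0.8,0,-0.4],[0,0,0]],
    [[0.8,0,-0.4],[0,0,0]]
  ]
}}

```text
clock: 14.48
tcp_pos: [0.5997, 0.3288, 0.2008]
orientation: [-2.221, -2.222, -0.001]
contact_force: [-0.4, 0.2, -0.7]
grip_width: -0.0
gripper_force: 0.0
```

```bash
python3 - <<'E'
from h import *
from bench import grab_frame
to([.60,.115,.10],1.57)
ims=[]
for n,(x,y,w,h) in {"top":(240,145,130,100),"side":(220,140,140,125)}.items():
    f=grab_frame(n)["frame"][:,:,::-1];cv2.imwrite(f"pics/{n}6.png",f)
    im=f.astype(int);m=((im[...,2]>100)&(im[...,1]<75)&(im[...,0]<75)).astype(np.uint8)
    k,_,st,ce=cv2.connectedComponentsWithStats(m)
    for i in range(1,k):
        if st[i,4]>30 and x<ce[i][0]<x+w and y<ce[i][1]<y+h: print(n,st[i],ce[i].round(1),ray(n,ce[i],.136)[0].round(4))
    ims.append(cv2.resize(f[y:y+h,x:x+w],(400,int(h*400/w)),interpolation=cv2.INTER_CUBIC))
h=max(i.shape[0] for i in ims)
cv2.imwrite("pics/p6.png",np.hstack([cv2.copyMakeBorder(i,0,h-i.shape[0],0,0,0) for i in ims]))
E
```

```text
t 14.47 pos [0.5997 0.3288 0.2008] F [-0.4  0.2 -0.7] q [-0.3   0.58 -0.43  1.56  0.26  1.06 -0.8 ] 
  row [-0.855  0.001  0.403] [ 0. -0.  0.]
top [293 163  20  20 265] [303.4 171.5] [0.6118 0.0764 0.136 ]
side [294 144  15   7  68] [300.5 146.4] [ 0.6234 -0.0979  0.136 ]
side [260 175  13  13  88] [265.4 182.1] [0.6092 0.0967 0.136 ]
```

```bash
python3 - <<'E'
from h import *
a=cv2.resize(cv2.imread("pics/top6.png")[145:245,240:370],None,fx=6,fy=6,interpolation=cv2.INTER_CUBIC)[:480,:400]
b=cv2.resize(cv2.imread("pics/side6.png")[150:270,220:320],None,fx=4,fy=4,interpolation=cv2.INTER_CUBIC)
cv2.imwrite("pics/p7.png",np.hstack([a,b]));print(a.shape,b.shape)
E
```

```text
(480, 400, 3) (480, 400, 3)
```

View pics/p7.png

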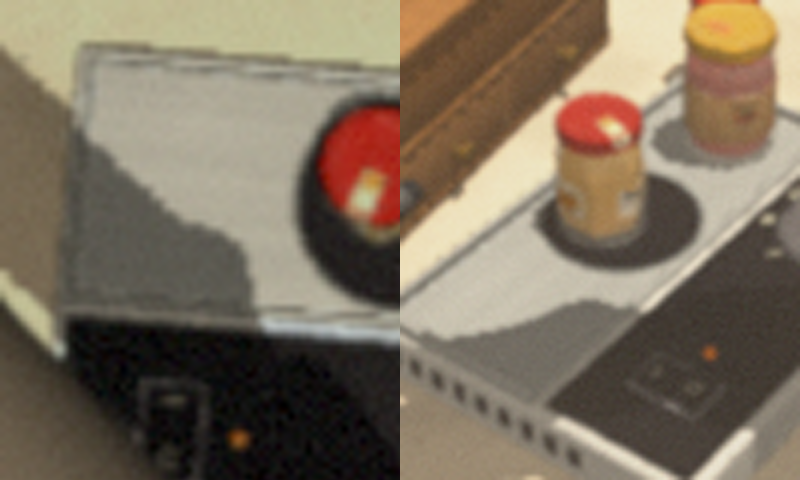

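```bash
python3 - <<'E'
from h import *
print(ray("side",(269.25,178.4),.136),ray("top",(302.7,172.4),.136))
for n in("top6","top0"):
    im=cv2.imread(f"pics/{n}.png").astype(int);m=((im[...,2]>90)&(im[...,2]-im[...,1]>50)&(im[...,2]-im[...,0]>50)).astype(np.uint8)
    k,_,st,ce=cv2.connectedComponentsWithStats(m)
    for i in range(1,k):
        if st[i,4]>100 and 240<ce[i][0]<330 and 145<ce[i][1]<200:
            c=st[i,:2]+(st[i,2:4]-1)/2;h=cv2.convexHull(np.argwhere(_==i)[:,::-1].astype(np.int32));print(n,st[i],ray("top",c,.136)[0],ray("top",cv2.minEnclosingCircle(h)[0],.136)[0])
E
```

```text
[[0.61006143 0.07832869 0.136     ]] [[0.60918892 0.07828968 0.136     ]]
top6 [293 163  20  20 286] [0.60889989 0.07885246 0.136     ] [0.60975968 0.07801278 0.136     ]
top0 [257 165  20  20 282] [0.60233839 0.18060908 0.136     ] [0.60175385 0.18101877 0.136     ]
```

```bash
python3 -c "
from bench import job
print(job.hand_in())"
```

```text
the job is handed in; nothing more can be done
None
```

I handed the job in, with no verdict shown. By my camera measurements the honey jar stands about 12 mm from the disc's centre (limit 22 mm) and the dial is at heat three. The rocker is on, judged mainly from how far the fingertip pressed it down. The arm is clear of everything.

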